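Make up the tea tray: find the full caddies by weight and wind the timer

ROBOT

A 7-joint arm with a two-finger parallel gripper is mounted at the origin on a cart in front of the work surface, level with it; the furniture and walls round the work are solid. World frame = base frame: x ahead of the robot, y to its left, z up, the work surface at z = 0. Lengths are in mm, angles in rad, forces in N, time in s.
With the tool pointing down it reaches from about 425 to 875 mm from the base axis. Payload 9.9 kg.
Tool frame: the origin (TCP) lies on the front face of the gripper's body, between the roots of the fingers; the fingertips stand 73 mm ahead of it and the grasp point (between the pads) lies 54 mm ahead of it; z points along the fingers, y is the line along which they close (so a half turn about z gives the same grasp; the last joint's range is limited). The gripper opens to 85 mm and grips with 20 to 120 N. Pads are 22 mm wide; open, the fingers measure 114 mm over their backs; the gripper's body (76 mm by 85 mm) begins 54 mm behind the grasp point. The pads swing forward as they close: fully open they stand 13 mm farther back than shut.
Start: joints at [1.181, 0.576, 0.025, 1.437, -0.015, 1.129, -0.057], TCP at [203.218, -643.688, 303.889] pointing down, gripper open.
Joint ranges: [-2.76, 2.76], [-0.34, 2.15], [-1.52, 1.57], [0.19, 2.46], [-1.09, 4.23], [0.17, 1.99], [-2.82, 2.82]. Speed limits (rad/s): [2.22, 2.22, 3.01, 3.01, 3.14, 3.14, 3.14].

INTERFACE

Orientations are given as a rotation vector (axis times angle).
In Python, from cell import robot gives the robot as it stands.
- The arm moves only by the tool arm_command, never from a script. Its argument "series" is a list of rows, each a list of 7 numbers: the closure, from 0 (fully open) to 1 (shut), then the shift along the tool's x, y, z in m, then the turn, a rotation vector about the tool's x, y, z in rad. A call has 1 to 8 rows; each row is the pose to reach, as a shift and turn from the pose commanded when the call began, along the tool's axes at that moment; what a row does not reach only later rows make up. A row lasts 1/8 s, in which the tool goes at most 62.5 mm and 10.7 degrees, less where a joint would pass 70% of its speed; a pose out of reach is approached as far as the arm can. A call with a gripper value outside its range is refused whole. The fingers move at their own pace and stop on an object; the grip force is fixed at half the most. Time passes only in rows, so rows that repeat a pose let the fingers close. It gives the time, the measured TCP pose, the force, the opening and the grip force at its end, in the units of the state.
- robot.get_obs(): the state, without advancing time (a new reading comes with each control period).
- robot.snapshot(name): name is "scene" or "top" or "wrist"; returns a dict with "image" (400x640x3 uint8, red, green, blue), "fx", "fy", "cx", "cy" (pixels), "rvec" (rotation vector, rad) and "tvec" (3), from world to camera coordinates, as OpenCV has them. Camera axes: x right, y down, z forward; pixel columns grow to the right and rows downward; lengths in mm; the calibration is good to about 2 mm. A picture is of the moment at which its call begins. There is no depth.
- robot.finish_job(): hands the job in; it is judged then, once.
The state is a dict: "time_s": time; "joint_pos": joint angles; "qvel": joint speeds; "tau": joint torques, N m; "eef_pos": TCP position; "ee_rot": TCP orientation; "force": force on the tool from outside, world axes, zero at the start; "moment": the same for the moment, N m; "finger_gap": finger opening in mm; "grasp_force": force on a finger pad.
Only numpy, scipy, OpenCV 4.12 (cv2) and the standard library are available. Lean on these libraries where they do the work, as an engineer would, in place of code of your own. Each camera call takes 0.05 s, during which the arm holds its last target. There are 200 camera calls.

TASK

Make up the tea tray: stand the yellow mug on it, and of the blue caddies, which all look alike, lift each to feel which one or two are full and stand every full one on it too; leave the empty ones standing on the table, and do not disturb the things standing behind. When all that is done, wind the timer for three minutes, one pull a minute: pull its red knob right out to its stop, keep it there for a moment, let it go right back home, three times over.

Things in the scene. Friction and masses are not known exactly. Their poses are not given: they have to be found in the camera images.
- caddy_a: closed tea caddy, one of up to five that look exactly alike (blue tin, cream band, steel lid): 62 mm along its x, 84 mm along its y, 72 mm high, straight sided, cannot be opened; origin at the centre of its underside, z up. An empty one weighs about 0.2 kg (0.16 to 0.24), a full one about 0.6 kg (0.5 to 0.7); any one may be full or empty, and which cannot be seen. May be absent
- caddy_b: closed tea caddy, one of up to five that look exactly alike (blue tin, cream band, steel lid): 62 mm along its x, 84 mm along its y, 72 mm high, straight sided, cannot be opened; origin at the centre of its underside, z up. An empty one weighs about 0.2 kg (0.16 to 0.24), a full one about 0.6 kg (0.5 to 0.7); any one may be full or empty, and which cannot be seen. May be absent
- caddy_c: closed tea caddy, one of up to five that look exactly alike (blue tin, cream band, steel lid): 62 mm along its x, 84 mm along its y, 72 mm high, straight sided, cannot be opened; origin at the centre of its underside, z up. An empty one weighs about 0.2 kg (0.16 to 0.24), a full one about 0.6 kg (0.5 to 0.7); any one may be full or empty, and which cannot be seen. May be absent
- caddy_d: closed tea caddy, one of up to five that look exactly alike (blue tin, cream band, steel lid): 62 mm along its x, 84 mm along its y, 72 mm high, straight sided, cannot be opened; origin at the centre of its underside, z up. An empty one weighs about 0.2 kg (0.16 to 0.24), a full one about 0.6 kg (0.5 to 0.7); any one may be full or empty, and which cannot be seen. May be absent
- caddy_e: closed tea caddy, one of up to five that look exactly alike (blue tin, cream band, steel lid): 62 mm along its x, 84 mm along its y, 72 mm high, straight sided, cannot be opened; origin at the centre of its underside, z up. An empty one weighs about 0.2 kg (0.16 to 0.24), a full one about 0.6 kg (0.5 to 0.7); any one may be full or empty, and which cannot be seen. May be absent
- tray: loose bamboo serving tray, 272 mm along its x, 352 mm along its y; its flat inner floor is 8 mm above its underside and 240 x 300 mm, the rim round it 24 mm high; origin at the centre of its underside, z up
- timer: white pull-wound kitchen timer, fixed to the table: 60 mm along its x, 96 mm along its y, 95 mm high; origin at the centre of its underside; the face with the dial and the red knob looks along its own -x, roughly to the robot
- timer_handle (a point): centre of the timer's red knob, a flat-sided block 20 mm thick along the timer's x, 36 mm wide along its y, 44 mm tall (59 mm above the table, top at 81 mm); 35 mm clear between it and the timer's face when home. It moves with the knob; axes as the timer's
- timer_knob (a joint): how far the red knob is pulled out (m) along the timer's -x, level: 0 home, 0.045 at its stop. A spring pulls it back, 4 N when home rising to 8.5 N at the stop, and snaps it home in well under a second when let go
- yellow_mug: yellow mug, empty and open at the top, 77 mm high, 0.27 kg; round body of 37 mm outer radius centred 15 mm along its own +y from its origin, wall about 10 mm thick from the rim down, base 4 mm thick; handle 12 mm thick along its -y, out to 52 mm from the origin; origin on the underside, z up
- brown_jar: glass jar with dark lid, 65 mm across, 86 mm high; bystander, origin at the centre of its underside
- spice_jar: spice jar with black cap, 40 mm across, 105 mm high; bystander, origin at the centre of its underside

How it is judged:
By the outcome, as a careful person would: the job done as asked, in the order asked, and still so for the second after the job is handed in, with the robot touching nothing.
Of caddy_a, caddy_b, caddy_c, caddy_d, caddy_e only 4 to 5 are there at a start; the rules pass over those that are not, and their reading is None.
At some moment in a run one of caddy_a, caddy_b, caddy_c, caddy_d, caddy_e may be knocked a few centimetres aside while the robot is not near it.
It also fails if it takes over 200 s, if anything falls off the work surface, if the arm or the gripper's body presses on something with over 40 N, if the wrist force passes 120 N, or if a joint passes its speed limit or range.

## Working session

There is one attempt and no reset: what is moved stays moved. The work goes in short steps, Python scripts to look and compute and a tool call to move; the robot and the scene stay as the last step left them, time stands still between calls to the robot, and variables do not carry over. Pictures are saved under pics/ and viewed, at most 14 in all, crops included, and the job is handed in when it is done.

Besides the shell and the picture viewer there is one more tool, called as name([rows], argument=value, ...), one row to a line, values as JSON. arm_command: Moves the arm, as the interface text tells. Its arguments: {"type":"object","properties":{"series":{"type":"array"}},"required":["series"]}

```bash
ls; mkdir -p pics; cat > h.py <<'E'
import numpy as np, cv2
from scipy.spatial.transform import Rotation as R
from cell import robot
def snap(n,f=None):
    s=robot.snapshot(n)
    if f: cv2.imwrite('pics/'+f,s['image'][:,:,::-1])
    return s
def ray(s,u,v,z):
    "pixel -> world xy at height z"
    M=R.from_rotvec(np.array(s['rvec']).ravel()).as_matrix(); t=np.array(s['tvec']).ravel()
    c=-M.T@t; d=M.T@np.array([(u-s['cx'])/s['fx'],(v-s['cy'])/s['fy'],1])
    return (c+d*(z-c[2])/d[2])
def proj(s,P):
    M=R.from_rotvec(np.array(s['rvec']).ravel()).as_matrix(); p=M@np.array(P,float)+np.array(s['tvec']).ravel()
    return np.array([s['fx']*p[0]/p[2]+s['cx'],s['fy']*p[1]/p[2]+s['cy']])
E
python3 - <<'E'
from h import *
import pickle
S={n:snap(n,n+'0.png') for n in('scene','top')}
pickle.dump(S,open('s0.pkl','wb'))
for n in S:
    s=S[n];M=R.from_rotvec(np.ravel(s['rvec'])).as_matrix();print(n,s['fx'],-M.T@np.ravel(s['tvec']),M[2])
o=robot.get_obs();print(o)
print(R.from_rotvec(o['ee_rot']).as_matrix().round(3))
E
```

```text
pics
scene 363.6030036582028 [ 29.56830068 488.41340926 853.9856717 ] [ 0.51250148 -0.48896716 -0.70587063]
top 463.42574289614896 [ 504.57859536  -41.19635412 1267.61965331] [ 0.07084773  0.00283628 -0.99748311]
{'time_s': 0.1, 'joint_pos': array([ 1.18120245,  0.57644031,  0.02483193,  1.43784528, -0.01499292,
        1.12899558, -0.05651654]), 'qvel': array([-0.00042813, -0.0019174 ,  0.0004692 , -0.0019824 , -0.00019884,
        0.00026698, -0.00090869]), 'tau': array([ 6.30164839e-03, -7.67301321e+01,  2.25829080e+00, -2.86604583e+01,
        1.59362348e-02,  8.58881132e-03,  3.07627477e-05]), 'eef_pos': array([ 203.13439506, -643.3875326 ,  303.12614339]), 'ee_rot': array([-3.10347910e+00, -4.78295271e-01,  4.75455202e-04]), 'force': array([ 0.39328427, -0.07460092,  0.0284111 ]), 'moment': array([ 0.02208506, -0.01055568,  0.009529  ]), 'grasp_force': 0.0, 'finger_gap': 85.06469211027674}
[[ 0.954  0.301 -0.001]
 [ 0.301 -0.954  0.001]
 [-0.    -0.002 -1.   ]]
```

View pics/scene0.png

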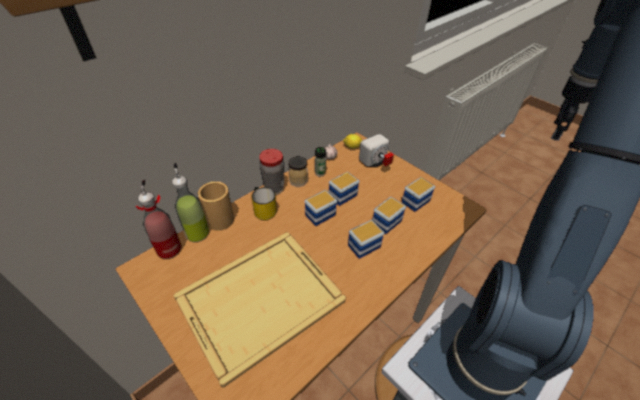

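View pics/top0.png

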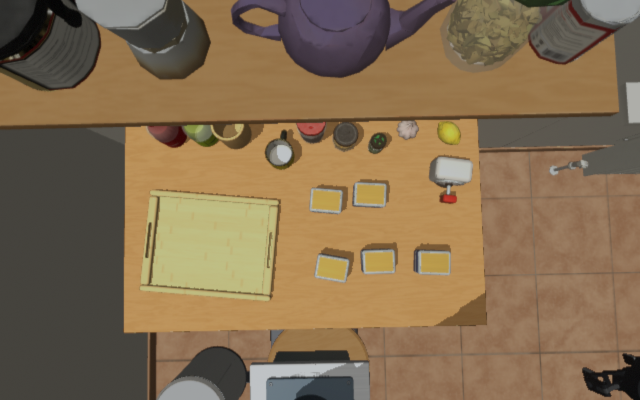

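The scene has five caddies, with the tray on the left, the timer at the back right, and the mug at the back left with its handle pointing away. I'll enlarge the top view for pixel readings.

```bash
python3 - <<'E'
import cv2
i=cv2.imread('pics/top0.png')
a=cv2.resize(i[120:285,260:470],None,fx=3.8,fy=3.6,interpolation=cv2.INTER_CUBIC);cv2.imwrite('pics/c1.png',a)
E
```

```text
(no output)
```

View pics/c1.png

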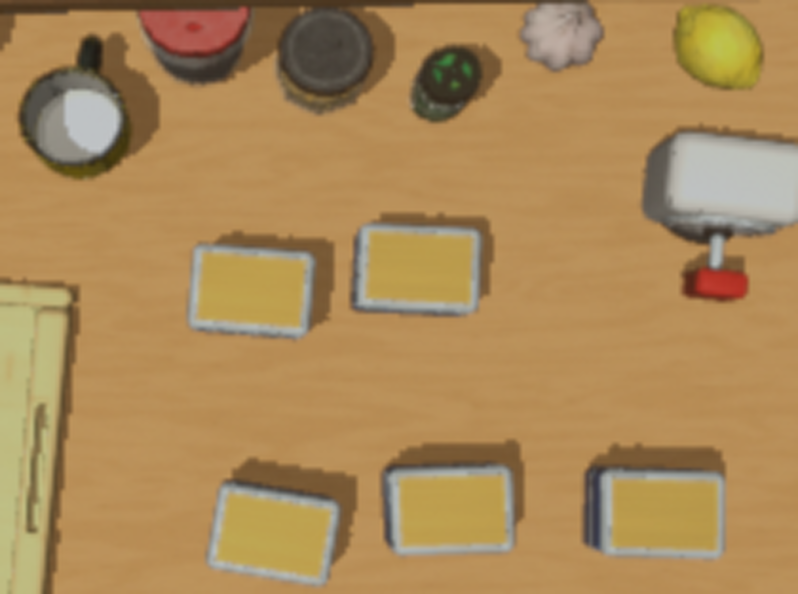

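The enlarged crop shows five caddy lids, each slightly rotated. The mug rim is at about (75,120) with its handle up at (90,50), and the knob is at (717,283).

```bash
python3 - <<'E'
from h import *
import pickle
S=pickle.load(open('s0.pkl','rb'));s=S['top']
f=lambda x,y,z:ray(s,260+x/3.8-.4,120+y/3.6-.4,z)[:2]
C=[[(195,243),(314,250),(307,336),(189,328)],[(361,223),(481,228),(474,314),(355,306)],[(222,481),(341,498),(326,583),(208,565)],[(387,467),(512,465),(515,550),(398,553)],[(602,469),(723,472),(722,557),(600,550)]]
for i,c in enumerate(C):
    P=np.array([f(*p,72) for p in c]);e=(P[0]-P[1]+P[3]-P[2])/2; w=(P[0]+P[1]-P[2]-P[3])/2
    print(i+1,P.mean(0).round(1),'yaw of y-axis',np.arctan2(-e[0],e[1]).round(3),np.linalg.norm(e).round(),np.linalg.norm(w).round())
    print('  scene',proj(S['scene'],[*P.mean(0),72]).round(), 'top',proj(s,[*P.mean(0),72]).round())
print('mug',f(75,120,77),'handle',f(90,50,60),'scene',proj(S['scene'],[*f(75,120,77),77]))
print('timer corners',[ray(s,*p,95)[:2].round() for p in((438,157),(471,158),(471,184),(435,181))],'knob',f(717,283,81), f(688,270,81),f(748,270,81))
T=np.array([ray(s,*p,24)[:2] for p in((151,191),(279,198),(269,300),(141,291))]);print('tray',T.round(),T.mean(0))
for z in(400,500,600,700):print('shelf',z,ray(s,320,120,z)[:2], proj(S['scene'],ray(s,0,126,z)),proj(S['scene'],ray(s,615,110,z)))
E
```

```text
1 [580.7 -53.6] yaw of y-axis -0.089 81.0 62.0
  scene [321. 199.] top [326. 200.]
2 [ 593.7 -167.2] yaw of y-axis -0.079 81.0 61.0
  scene [344. 180.] top [370. 194.]
3 [407.7 -65.2] yaw of y-axis -0.175 81.0 60.0
  scene [366. 230.] top [332. 267.]
4 [ 421.4 -185.9] yaw of y-axis 0.0 82.0 60.0
  scene [390. 206.] top [379. 261.]
5 [ 416.1 -326.3] yaw of y-axis -0.064 82.0 59.0
  scene [419. 186.] top [434. 262.]
mug [705.10194371  64.01078364] handle [759.51579337  54.30190139] scene [264.57252292 194.66547428]
timer corners [array([ 683., -342.]), array([ 678., -426.]), array([ 612., -423.]), array([ 621., -332.])] knob [ 577.69512585 -367.67069983] [ 587.39733992 -348.50626736] [ 586.51632395 -388.94276022]
tray [[618. 416.]
 [592.  71.]
 [321. 102.]
 [352. 442.]] [470.80297504 257.98221773]
shelf 400 [712.10958737 -42.73568372] [ 13.2457127  195.48797921] [415.12461814  29.01704106]
shelf 500 [688.19000565 -42.55826386] [ 31.02641185 138.71140768] [415.71543636   2.33122702]
shelf 600 [664.27042392 -42.38084399] [52.04153156 71.60682214] [416.44513943 -30.62767542]
shelf 700 [640.3508422  -42.20342413] [77.2619151  -8.92583284] [417.36922184 -72.36621776]
```

arm_command([
  [0,0.299,-0.238,0.06,0,0,-1.2],
  [0,0.299,-0.238,0.06,0,0,-1.2],
  [0,0.299,-0.238,0.06,0,0,-1.2],
  [0,0.299,-0.238,0.06,0,0,-1.2],
  [0,0.299,-0.238,0.06,0,0,-1.2],
  [0,0.299,-0.238,0.06,0,0,-1.2],
  [0,0.299,-0.238,0.06,0,0,-1.2],
  [0,0.299,-0.238,0.06,0,0,-1.2],
])

```text
time_s: 1.1
eef_pos: [417.1, -325.8, 243.6]
ee_rot: [-2.29, -2.15, -0.0]
force: [-1.4, 0.5, -0.7]
finger_gap: 85.7
grasp_force: 0.0
```

```bash
cat >> h.py <<'E'
def lids(s,zt=72):
    "caddy lids: (x,y,yaw) from their orange tops"
    h=cv2.cvtColor(s['image'],cv2.COLOR_RGB2HSV)
    m=cv2.inRange(h,(18,140,120),(26,255,255)); m=cv2.morphologyEx(m,cv2.MORPH_OPEN,np.ones((3,3)))
    out=[]
    for c in cv2.findContours(m,cv2.RETR_EXTERNAL,cv2.CHAIN_APPROX_NONE)[0]:
        if cv2.contourArea(c)<150: continue
        P=np.array([ray(s,*p[0],zt)[:2] for p in c],np.float32)
        (x,y),(w,l),a=cv2.minAreaRect(P)
        if w>l: w,l,a=l,w,a+90
        yaw=(np.radians(a)+np.pi/2)%np.pi-np.pi/2   # side w along angle a
        out.append((round(x),round(y),round(yaw,3),round(w),round(l)))
    return out
def to(x,y,z,yaw):
    "shift (m) and turn to a downward TCP pose, tool y along world x turned by yaw"
    o=robot.get_obs();M=R.from_rotvec(o['ee_rot']).as_matrix();p=o['eef_pos']
    c,s=np.cos(yaw),np.sin(yaw);T=np.array([[-s,c,0],[c,s,0],[0,0,-1]])
    print('t',o['time_s'],'tcp',p.round(1),'shift',(M.T@(np.array([x,y,z])-p)/1000).round(4),'turn',R.from_matrix(M.T@T).as_rotvec().round(3),'F',o['force'].round(2),'gap',round(o['finger_gap'],1))
E
python3 - <<'E'
from h import *
for n in('top','wrist'): print(n,lids(snap(n,n+'1.png')))
to(416,-326,92,-.064)
E
```

```text
top [(405, -64, np.float64(-0.185), 42, 65), (415, -326, np.float64(-0.041), 43, 59), (420, -186, np.float64(0.037), 42, 65), (580, -54, np.float64(-0.113), 43, 65), (594, -168, np.float64(-0.022), 42, 62), (750, -378, np.float64(1.548), 60, 61)]
wrist [(415, -326, np.float64(-0.052), 48, 63)]
t 1.2 tcp [ 416.  -327.7  243.8] shift [ 0.0017 -0.      0.1518] turn [-0.001  0.    -0.004] F [ 0.01 -0.06  0.57] gap 85.3
```

arm_command([
  [0,0.001,-0.001,0.06,0,0,0],
  [0,0.001,-0.001,0.11,0,0,0],
  [0,0.001,-0.001,0.14,0,0,0],
  [0,0.001,-0.001,0.152,0,0,0],
  [0,0.001,-0.001,0.152,0,0,0],
  [1,0.001,-0.001,0.152,0,0,0],
  [1,0.001,-0.001,0.152,0,0,0],
  [1,0.001,-0.001,0.152,0,0,0],
])

```text
time_s: 2.2
eef_pos: [416.3, -326.3, 93.4]
ee_rot: [2.291, 2.146, 0.0]
force: [-0.4, -1.5, 5.3]
finger_gap: 61.5
grasp_force: 65.4
```

arm_command([
  [1,0,0,0,0,0,0],
  [1,0,0,0,0,0,0],
  [1,0,0,-0.02,0,0,0],
  [1,0,0,-0.04,0,0,0],
  [1,0,0,-0.05,0,0,0],
  [1,0,0,-0.05,0,0,0],
  [1,0,0,-0.05,0,0,0],
  [1,0,0,-0.05,0,0,0],
])

```text
time_s: 3.2
eef_pos: [415.5, -325.5, 141.3]
ee_rot: [-2.292, -2.147, 0.0]
force: [0.3, -0.5, -2.2]
finger_gap: 61.2
grasp_force: 65.7
```

```bash
python3 - <<'E'
from h import *
snap('wrist');to(416,-326,92,-.064)
snap('wrist');to(416,-326,92,-.064)
E
```

```text
t 3.25 tcp [ 415.6 -325.5  141.3] shift [-0.0005  0.0005  0.0493] turn [-0.001 -0.001 -0.001] F [ 0.64  0.55 -2.14] gap 61.7
t 3.3 tcp [ 415.6 -325.5  141.4] shift [-0.0005  0.0005  0.0494] turn [-0.001 -0.001 -0.001] F [ 0.03 -0.25 -1.07] gap 61.2
```

Empty (about 2 N). I'll put it back, then go above caddy 4.

arm_command([
  [1,0,0,0.03,0,0,0],
  [1,0,0,0.044,0,0,0],
  [1,0,0,0.049,0,0,0],
  [1,0,0,0.049,0,0,0],
  [0,0,0,0.049,0,0,0],
  [0,0,0,0.049,0,0,0],
  [0,0,0,0.03,0,0,0],
  [0,0,0,-0.03,0,0,0],
])

```text
time_s: 4.3
eef_pos: [414.8, -324.9, 170.6]
ee_rot: [-2.288, -2.145, 0.001]
force: [0.5, -0.7, 1.3]
finger_gap: 85.3
grasp_force: 0.0
```

arm_command([
  [0,0,0,-0.055,0,0,0],
  [0,0.05,0,-0.07,0,0,0],
  [0,0.1,0,-0.07,0,0,-0.06],
  [0,0.14,-0.003,-0.07,0,0,-0.06],
  [0,0.14,-0.003,-0.07,0,0,-0.06],
  [0,0.14,-0.003,-0.07,0,0,-0.06],
])

```text
time_s: 5.05
eef_pos: [422.0, -186.3, 242.0]
ee_rot: [2.227, 2.215, -0.0]
force: [0.2, -0.4, -0.5]
finger_gap: 85.3
grasp_force: 0.0
```

```bash
python3 - <<'E'
from h import *
for n in('top','wrist'): print(n,lids(snap(n,n+'2.png')))
to(420,-186,92,.01)
E
```

```text
top [(405, -65, np.float64(-0.185), 42, 65), (420, -170, np.float64(1.55), 33, 43), (580, -54, np.float64(-0.113), 43, 65), (594, -168, np.float64(-0.022), 42, 62), (750, -378, np.float64(1.531), 60, 61)]
wrist [(699, -353, np.float64(0.291), 19, 66), (420, -186, np.float64(0.007), 48, 69), (613, -159, np.float64(0.239), 8, 30), (597, -159, np.float64(-0.013), 11, 30), (593, -169, np.float64(-0.071), 48, 70), (407, -94, np.float64(-0.006), 13, 14), (592, -74, np.float64(-0.113), 19, 34), (568, -73, np.float64(-0.097), 28, 31), (425, -68, np.float64(-0.278), 6, 23)]
t 5.15 tcp [ 421.8 -186.9  241.8] shift [ 0.0009 -0.0018  0.1498] turn [ 0.     0.    -0.017] F [ 0.66 -0.59 -0.1 ] gap 85.5
```

arm_command([
  [0,0.001,-0.002,0.06,0,0,-0.015],
  [0,0.001,-0.002,0.11,0,0,-0.015],
  [0,0.001,-0.002,0.14,0,0,-0.015],
  [0,0.001,-0.002,0.149,0,0,-0.015],
  [0,0.001,-0.002,0.149,0,0,-0.015],
  [1,0.001,-0.002,0.149,0,0,-0.015],
  [1,0.001,-0.002,0.149,0,0,-0.015],
  [1,0.001,-0.002,0.149,0,0,-0.015],
])

```text
time_s: 6.15
eef_pos: [420.7, -185.2, 94.3]
ee_rot: [2.209, 2.23, 0.002]
force: [-0.4, 0.2, 5.8]
finger_gap: 61.3
grasp_force: 65.7
```

arm_command([
  [1,0,0,0,0,0,0],
  [1,0,0,0,0,0,0],
  [1,0,0,-0.02,0,0,0],
  [1,0,0,-0.04,0,0,0],
  [1,0,0,-0.05,0,0,0],
  [1,0,0,-0.05,0,0,0],
  [1,0,0,-0.05,0,0,0],
  [1,0,0,-0.05,0,0,0],
])

```text
time_s: 7.15
eef_pos: [419.6, -184.6, 142.3]
ee_rot: [-2.209, -2.232, 0.001]
force: [-0.2, 0.1, -6.3]
finger_gap: 61.5
grasp_force: 69.0
```

```bash
python3 - <<'E'
from h import *
snap('wrist');to(420,-186,92,.01)
print(lids(snap('top')));to(405,-65,92,-.18)
E
```

```text
t 7.2 tcp [ 419.6 -184.6  142.4] shift [-0.0014  0.0004  0.0504] turn [-0.001 -0.     0.   ] F [-0.2   0.34 -5.62] gap 61.6
[(405, -65, np.float64(-0.192), 42, 65), (414, -344, np.float64(1.532), 33, 43), (580, -54, np.float64(-0.113), 43, 65), (594, -168, np.float64(-0.022), 42, 62), (750, -378, np.float64(1.531), 60, 61)]
t 7.25 tcp [ 419.7 -184.6  142.4] shift [ 0.1197 -0.0134  0.0505] turn [-0.001 -0.     0.19 ] F [-0.69  0.56 -5.89] gap 61.0
```

Full (about 6 N). I'll carry it to the near-right slot on the tray.

arm_command([
  [1,0,0,-0.05,0,0,0],
  [1,0,0.01,-0.08,0,0,0],
  [1,0.05,0.02,-0.08,0,0,0.09],
  [1,0.11,0.03,-0.08,0,0,0.09],
  [1,0.17,0.04,-0.08,0,0,0.09],
  [1,0.23,0.045,-0.08,0,0,0.09],
  [1,0.29,0.05,-0.08,0,0,0.09],
  [1,0.34,0.051,-0.06,0,0,0.09],
])

```text
time_s: 8.25
eef_pos: [468.1, 158.7, 203.4]
ee_rot: [2.307, 2.131, 0.005]
force: [1.7, -0.1, -6.6]
finger_gap: 61.4
grasp_force: 71.8
```

arm_command([
  [1,0.01,0,0,0,0,0],
  [1,0.01,0,0,0,0,0],
])

```text
time_s: 8.5
eef_pos: [467.9, 166.1, 202.5]
ee_rot: [-2.306, -2.133, 0.002]
force: [-0.7, -0.6, -6.5]
finger_gap: 61.2
grasp_force: 71.2
```

```bash
python3 - <<'E'
from h import *
snap('wrist','wplace.png');to(468,166,104,-.083)
E
```

```text
t 8.55 tcp [468.1 164.8 202.6] shift [ 0.0013 -0.0001  0.0986] turn [-0.001  0.001  0.003] F [-0.54 -0.4  -6.33] gap 61.1
```

View pics/wplace.png

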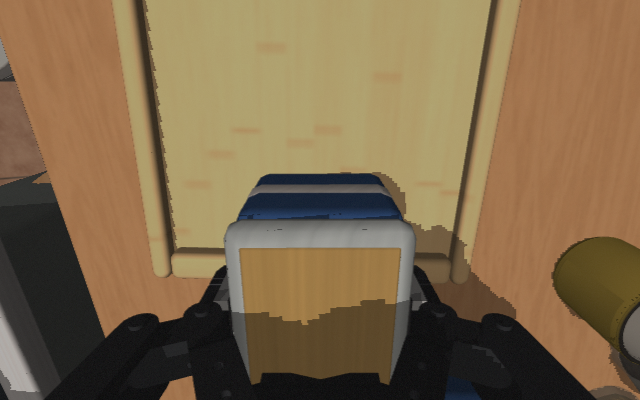

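The wrist view shows the caddy aligned with the tray. The tray's right rim runs from (175,248) to (450,255). I'll check its position.

```bash
python3 - <<'E'
from h import *
s=snap('wrist')
for p in((178,248),(452,254),(172,270),(455,280),(150,30),(490,30)):print(p,ray(s,*p,24)[:2].round(),ray(s,*p,8)[:2].round())
E
```

```text
(178, 248) [348. 127.] [339. 119.]
(452, 254) [571. 104.] [577.  95.]
(172, 270) [338. 107.] [329.  98.]
(455, 280) [575.  79.] [581.  68.]
(150, 30) [364. 288.] [357. 290.]
(490, 30) [589. 270.] [596. 271.]
```

arm_command([
  [1,0.007,0,0.04,0,0,0],
  [1,0.007,0,0.075,0,0,0],
  [1,0.007,0,0.092,0,0,0],
  [1,0.007,0,0.1,0,0,0],
  [1,0.007,0,0.1,0,0,0],
  [0,0.007,0,0.1,0,0,0],
  [0,0.007,0,0.1,0,0,0],
  [0,0.007,0,0.08,0,0,0],
])

```text
time_s: 9.6
eef_pos: [468.6, 172.5, 122.7]
ee_rot: [-2.308, -2.13, 0.002]
force: [-0.6, -0.1, -0.2]
finger_gap: 85.4
grasp_force: 0.0
```

arm_command([
  [0,0,0,-0.05,0,0,0],
  [0,0,0,-0.1,0,0,0],
  [0,-0.05,-0.02,-0.12,0,0,0.1],
  [0,-0.11,-0.04,-0.12,0,0,0.1],
  [0,-0.17,-0.05,-0.12,0,0,0.1],
  [0,-0.22,-0.05,-0.12,0,0,0.1],
  [0,-0.24,-0.05,-0.12,0,0,0.1],
  [0,-0.24,-0.05,-0.12,0,0,0.1],
])

```text
time_s: 10.6
eef_pos: [399.7, -64.0, 243.3]
ee_rot: [2.415, 2.008, 0.001]
force: [-0.1, 0.1, -0.6]
finger_gap: 85.5
grasp_force: 0.0
```

```bash
python3 - <<'E'
from h import *
for n in('top','wrist'): print(n,lids(snap(n,n+'3.png')))
to(405,-65,92,-.18)
E
```

```text
top [(414, -327, np.float64(-0.021), 43, 67), (458, 204, np.float64(-0.083), 42, 64), (580, -54, np.float64(-0.113), 43, 65), (594, -168, np.float64(-0.022), 42, 62), (750, -378, np.float64(1.548), 60, 61)]
wrist [(593, -169, np.float64(-0.073), 48, 70), (407, -60, np.float64(-0.204), 48, 60), (580, -54, np.float64(-0.109), 48, 70)]
t 10.7 tcp [400.1 -62.  243.2] shift [-0.0021  0.0053  0.1512] turn [ 0.001 -0.     0.   ] F [-0.09 -0.48  0.92] gap 85.6
```

arm_command([
  [0,-0.002,0.007,0.03,0,0,0],
  [0,-0.002,0.007,0.06,0,0,0],
  [0,-0.002,0.007,0.06,0,0,0],
])

```text
time_s: 11.08
eef_pos: [405.7, -64.4, 181.8]
ee_rot: [-2.407, -2.014, 0.003]
force: [-0.4, 0.4, 0.3]
finger_gap: 85.5
grasp_force: 0.0
```

```bash
python3 - <<'E'
from h import *
i=snap('top')['image'];cv2.imwrite('pics/tr.png',cv2.resize(i[170:310,130:350,::-1],None,fx=3,fy=3))
to(406.5,-65,92,-.18);print(robot.get_obs()['joint_pos'].round(2))
E
```

```text
t 11.125 tcp [406.2 -64.5 182.8] shift [-0.0004  0.0005  0.0908] turn [-0.002 -0.     0.002] F [-0.03  0.17  0.18] gap 85.2
[ 0.29  0.39 -0.33  2.24  0.24  0.55 -0.4 ]
```

View pics/tr.png

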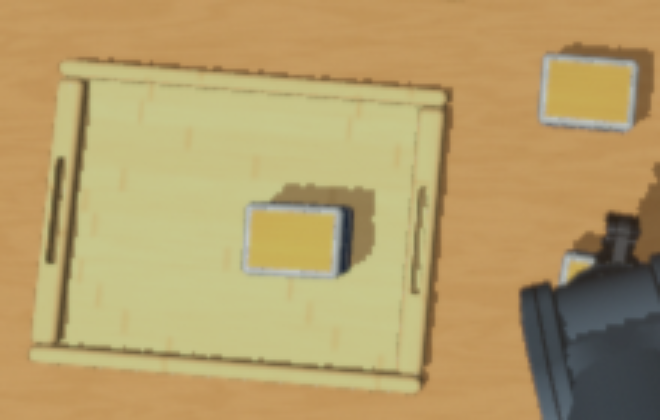

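The caddy on the tray was knocked about 32 mm left (the announced disturbance) but is still well inside. Caddy 3 is reachable, so I'll descend.

arm_command([
  [0,0,0,0.04,0,0,0],
  [0,0,0,0.07,0,0,0],
  [0,0,0,0.085,0,0,0],
  [0,0,0,0.09,0,0,0],
  [0,0,0,0.09,0,0,0],
  [1,0,0,0.09,0,0,0],
  [1,0,0,0.09,0,0,0],
  [1,0,0,0.09,0,0,0],
])

```text
time_s: 12.12
eef_pos: [406.7, -65.8, 93.9]
ee_rot: [2.412, 2.011, 0.002]
force: [-0.8, 1.5, 11.3]
finger_gap: 61.6
grasp_force: 63.2
```

arm_command([
  [1,0,0,0,0,0,0],
  [1,0,0,0,0,0,0],
  [1,0,0,-0.02,0,0,0],
  [1,0,0,-0.04,0,0,0],
  [1,0,0,-0.05,0,0,0],
  [1,0,0,-0.05,0,0,0],
  [1,0,0,-0.05,0,0,0],
  [1,0,0,-0.05,0,0,0],
])

```text
time_s: 13.12
eef_pos: [406.1, -65.7, 142.4]
ee_rot: [-2.411, -2.013, 0.001]
force: [1.0, -0.4, -1.4]
finger_gap: 61.5
grasp_force: 66.0
```

```bash
python3 - <<'E'
from h import *
snap('wrist');to(406,-65,92,-.18)
print(lids(snap('top')));to(406,-65,92,-.18)
E
```

```text
t 13.175 tcp [406.1 -65.7 142.4] shift [ 0.0006 -0.0002  0.0504] turn [-0.001  0.     0.   ] F [ 0.18  0.39 -1.92] gap 61.4
[(414, -327, np.float64(-0.021), 43, 67), (458, 203, np.float64(-0.088), 42, 64), (580, -54, np.float64(-0.112), 43, 65), (594, -168, np.float64(-0.022), 42, 62), (750, -378, np.float64(1.531), 60, 61)]
t 13.225 tcp [406.1 -65.7 142.5] shift [ 0.0006 -0.0002  0.0505] turn [-0.001  0.     0.   ] F [ 0.34 -1.13 -2.23] gap 61.1
```

Empty. Put it back, then on to caddy 1.

arm_command([
  [1,0,0,0.03,0,0,0],
  [1,0,0,0.044,0,0,0],
  [1,0,0,0.049,0,0,0],
  [1,0,0,0.049,0,0,0],
  [0,0,0,0.049,0,0,0],
  [0,0,0,0.049,0,0,0],
  [0,0,0,0.03,0,0,0],
  [0,0,0,-0.03,0,0,0],
])

```text
time_s: 14.22
eef_pos: [405.5, -65.5, 172.2]
ee_rot: [-2.408, -2.011, 0.005]
force: [1.8, 0.3, -0.1]
finger_gap: 85.3
grasp_force: 0.0
```

arm_command([
  [0,0,0,-0.055,0,0,0],
  [0,0.01,0.05,-0.07,0,0,0],
  [0,0.02,0.1,-0.07,0,0,-0.08],
  [0,0.042,0.15,-0.07,0,0,-0.08],
  [0,0.042,0.169,-0.07,0,0,-0.08],
  [0,0.042,0.169,-0.07,0,0,-0.08],
])

```text
time_s: 14.98
eef_pos: [580.8, -54.7, 242.3]
ee_rot: [-2.329, -2.107, -0.0]
force: [-0.3, -0.1, -0.5]
finger_gap: 85.8
grasp_force: 0.0
```

```bash
python3 - <<'E'
from h import *
for n in('top','wrist'): print(n,lids(snap(n,n+'4.png')))
to(580,-54,92,-.1)
E
```

```text
top [(414, -327, np.float64(-0.021), 43, 67), (468, 203, np.float64(-0.021), 26, 62), (593, -183, np.float64(1.549), 39, 42), (750, -378, np.float64(1.531), 60, 61)]
wrist [(585, -159, np.float64(-0.125), 24, 49), (406, -65, np.float64(-0.198), 48, 70), (581, -51, np.float64(-0.11), 48, 64)]
t 15.075 tcp [579.2 -54.8 242.6] shift [0.0009 0.0009 0.1506] turn [-0.001  0.    -0.   ] F [-0.7   0.29  0.15] gap 85.7
```

arm_command([
  [0,0,0.001,0.06,0,0,0],
  [0,0,0.001,0.11,0,0,0],
  [0,0,0.001,0.14,0,0,0],
  [0,0,0.001,0.15,0,0,0],
  [0,0,0.001,0.15,0,0,0],
  [1,0,0.001,0.15,0,0,0],
  [1,0,0.001,0.15,0,0,0],
  [1,0,0.001,0.15,0,0,0],
])

```text
time_s: 16.08
eef_pos: [581.7, -54.9, 94.6]
ee_rot: [2.329, 2.106, 0.002]
force: [-1.0, 0.4, 5.7]
finger_gap: 61.5
grasp_force: 67.4
```

arm_command([
  [1,0,0,0,0,0,0],
  [1,0,0,0,0,0,0],
  [1,0,0,-0.02,0,0,0],
  [1,0,0,-0.04,0,0,0],
  [1,0,0,-0.05,0,0,0],
  [1,0,0,-0.05,0,0,0],
  [1,0,0,-0.05,0,0,0],
  [1,0,0,-0.05,0,0,0],
])

```text
time_s: 17.08
eef_pos: [580.7, -54.8, 142.2]
ee_rot: [-2.329, -2.107, 0.001]
force: [0.3, -0.6, -6.6]
finger_gap: 61.6
grasp_force: 68.0
```

```bash
python3 - <<'E'
from h import *
snap('wrist');to(580,-54,92,-.1)
print(lids(snap('top')));to(476,294,103,-.083)
E
```

```text
t 17.125 tcp [580.8 -54.8 142.2] shift [ 0.0007 -0.0008  0.0502] turn [-0.001  0.     0.   ] F [-0.12  0.71 -6.19] gap 61.4
[(414, -327, np.float64(-0.037), 43, 67), (467, 203, np.float64(-0.087), 23, 63), (595, -175, np.float64(-0.031), 44, 54), (750, -378, np.float64(1.548), 60, 61)]
t 17.175 tcp [580.9 -54.7 142.3] shift [ 0.3365 -0.1391  0.0395] turn [-0.001 -0.    -0.017] F [-0.48  1.12 -5.6 ] gap 61.7
```

Full as well. I'll place it at the back left of the tray, leaving room for the mug in front.

arm_command([
  [1,0,0,-0.05,0,0,0],
  [1,0.02,-0.01,-0.08,0,0,0],
  [1,0.08,-0.03,-0.08,0,0,-0.017],
  [1,0.14,-0.045,-0.08,0,0,-0.017],
  [1,0.2,-0.06,-0.08,0,0,-0.017],
  [1,0.26,-0.07,-0.08,0,0,-0.017],
  [1,0.32,-0.08,-0.08,0,0,-0.017],
  [1,0.36,-0.082,-0.06,0,0,-0.017],
])

```text
time_s: 18.18
eef_pos: [534.8, 316.0, 203.9]
ee_rot: [-2.308, -2.13, -0.006]
force: [0.4, 0.1, -5.4]
finger_gap: 61.1
grasp_force: 70.8
```

arm_command([
  [1,0.014,0,0,0,0,0],
  [1,0.014,0,0,0,0,0],
  [1,0.014,0,0,0,0,0],
])

```text
time_s: 18.55
eef_pos: [537.2, 323.6, 203.0]
ee_rot: [2.313, 2.124, -0.001]
force: [-0.0, -1.0, -6.3]
finger_gap: 60.9
grasp_force: 70.2
```

```bash
python3 - <<'E'
from h import *
print(lids(snap('top')));to(537,325,103,-.083)
E
```

```text
[(405, -64, np.float64(-0.194), 44, 67), (414, -328, np.float64(-0.076), 42, 64), (594, -168, np.float64(-0.027), 42, 62), (750, -378, np.float64(1.531), 60, 61)]
t 18.6 tcp [537.3 323.5 203.1] shift [ 0.0016 -0.0005  0.1001] turn [ 0.001  0.001 -0.002] F [ 0.42 -0.46 -6.62] gap 61.3
```

arm_command([
  [1,0.001,0,0.04,0,0,0],
  [1,0.001,0,0.075,0,0,0],
  [1,0.001,0,0.092,0,0,0],
  [1,0.001,0,0.1,0,0,0],
  [1,0.001,0,0.1,0,0,0],
  [0,0.001,0,0.1,0,0,0],
  [0,0.001,0,0.1,0,0,0],
  [0,0.001,0,0.08,0,0,0],
])

```text
time_s: 19.6
eef_pos: [536.5, 326.4, 122.7]
ee_rot: [-2.311, -2.127, 0.002]
force: [0.8, 1.0, 0.9]
finger_gap: 85.3
grasp_force: 0.0
```

arm_command([
  [0,0,0,-0.05,0,0,0],
  [0,0,0,-0.1,0,0,0],
  [0,-0.06,0,-0.12,0,0,0],
  [0,-0.12,0,-0.12,0,0,0],
  [0,-0.18,0,-0.12,0,0,0],
  [0,-0.24,0,-0.12,0,0,0],
  [0,-0.3,0.02,-0.12,0,0,0],
  [0,-0.36,0.05,-0.12,0,0,0],
])

```text
time_s: 20.6
eef_pos: [555.0, -33.3, 244.1]
ee_rot: [2.31, 2.127, 0.002]
force: [1.4, 1.3, 0.8]
finger_gap: 85.4
grasp_force: 0.0
```

arm_command([
  [0,-0.06,0.03,0,0,0,-0.03],
  [0,-0.12,0.048,0,0,0,-0.03],
  [0,-0.126,0.048,0,0,0,-0.03],
  [0,-0.126,0.048,0,0,0,-0.03],
])

```text
time_s: 21.1
eef_pos: [592.1, -161.4, 243.1]
ee_rot: [2.281, 2.16, 0.001]
force: [0.0, 0.3, -0.2]
finger_gap: 85.5
grasp_force: 0.0
```

```bash
python3 - <<'E'
from h import *
for n in('top','wrist'): print(n,lids(snap(n,n+'5.png')))
to(594,-168,92,-.05)
E
```

```text
top [(405, -64, np.float64(-0.185), 42, 65), (466, 203, np.float64(-0.021), 23, 62), (537, 330, np.float64(-0.022), 41, 65), (750, -378, np.float64(1.531), 60, 61)]
wrist [(595, -163, np.float64(-0.078), 48, 58), (406, -65, np.float64(-0.191), 48, 70)]
t 21.2 tcp [ 592.2 -158.9  243.3] shift [-0.0091  0.0022  0.1513] turn [ 0.001 -0.001 -0.001] F [ 0.09 -0.55  0.76] gap 85.3
```

arm_command([
  [0,-0.009,0.002,0.06,0,0,0.02],
  [0,-0.009,0.002,0.11,0,0,0.02],
  [0,-0.009,0.002,0.14,0,0,0.02],
  [0,-0.009,0.002,0.15,0,0,0.02],
  [0,-0.009,0.002,0.15,0,0,0.02],
  [1,-0.009,0.002,0.15,0,0,0.02],
  [1,-0.009,0.002,0.15,0,0,0.02],
  [1,-0.009,0.002,0.15,0,0,0.02],
])

```text
time_s: 22.2
eef_pos: [594.5, -170.0, 94.7]
ee_rot: [2.299, 2.137, 0.003]
force: [-0.2, 1.5, 6.2]
finger_gap: 61.8
grasp_force: 65.2
```

arm_command([
  [1,0,0,0,0,0,0],
  [1,0,0,0,0,0,0],
  [1,0,0,-0.02,0,0,0],
  [1,0,0,-0.04,0,0,0],
  [1,0,0,-0.05,0,0,0],
  [1,0,0,-0.05,0,0,0],
  [1,0,0,-0.05,0,0,0],
  [1,0,0,-0.05,0,0,0],
])

```text
time_s: 23.2
eef_pos: [593.3, -170.0, 142.1]
ee_rot: [-2.3, -2.138, 0.001]
force: [0.1, -0.2, -1.7]
finger_gap: 61.1
grasp_force: 65.8
```

```bash
python3 - <<'E'
from h import *
snap('wrist');to(594,-168,92,-.05)
print(lids(snap('top')));to(645,64,220,-.0)
E
```

```text
t 23.25 tcp [ 593.3 -170.   142.2] shift [0.002  0.0006 0.0502] turn [-0.001 -0.    -0.023] F [-0.37  0.81 -2.16] gap 61.4
[(405, -64, np.float64(-0.185), 41, 65), (466, 203, np.float64(-0.12), 25, 63), (537, 331, np.float64(-0.092), 42, 66), (750, -378, np.float64(1.531), 60, 61)]
t 23.3 tcp [ 593.4 -170.   142.3] shift [ 0.2371  0.0343 -0.0777] turn [-0.001 -0.    -0.073] F [-0.15 -0.41 -2.09] gap 61.3
```

Caddy 2 is empty, so the two full ones are on the tray. Now the mug.

arm_command([
  [1,0,0,0.03,0,0,0],
  [1,0,0,0.044,0,0,0],
  [1,0,0,0.049,0,0,0],
  [1,0,0,0.049,0,0,0],
  [0,0,0,0.049,0,0,0],
  [0,0,0,0.049,0,0,0],
  [0,0,0,0.03,0,0,0],
  [0,0,0,-0.03,0,0,0],
])

```text
time_s: 24.3
eef_pos: [592.3, -169.8, 172.2]
ee_rot: [-2.297, -2.136, 0.004]
force: [0.7, -0.4, 1.2]
finger_gap: 85.3
grasp_force: 0.0
```

arm_command([
  [0,0,0,-0.055,0,0,0],
  [0,0.05,0.02,-0.08,0,0,0],
  [0,0.11,0.04,-0.08,0,0,-0.073],
  [0,0.17,0.06,-0.08,0,0,-0.073],
  [0.45,0.2,0.06,-0.08,0,0,-0.073],
  [0.45,0.2,0.06,-0.08,0,0,-0.073],
  [0.45,0.2,0.06,-0.08,0,0,-0.073],
])

```text
time_s: 25.18
eef_pos: [668.0, 24.1, 253.7]
ee_rot: [2.221, 2.22, -0.0]
force: [0.1, -1.0, -0.0]
finger_gap: 46.9
grasp_force: 0.0
```

```bash
python3 - <<'E'
from h import *
s=snap('wrist','wmug.png')
print(proj(s,[705,64,77]));to(673,64,120,0)
print(lids(snap('top','top6.png')))
E
```

```text
[371.72227672 142.46575291]
t 25.225 tcp [668.   23.4 253.6] shift [0.0407 0.0049 0.1335] turn [ 0.     0.001 -0.002] F [ 0.44 -1.41  0.38] gap 46.8
[(414, -327, np.float64(-0.076), 42, 66), (537, 330, np.float64(-0.022), 41, 65), (592, -169, np.float64(-0.089), 43, 65), (750, -378, np.float64(1.531), 60, 61)]
```

View pics/wmug.png

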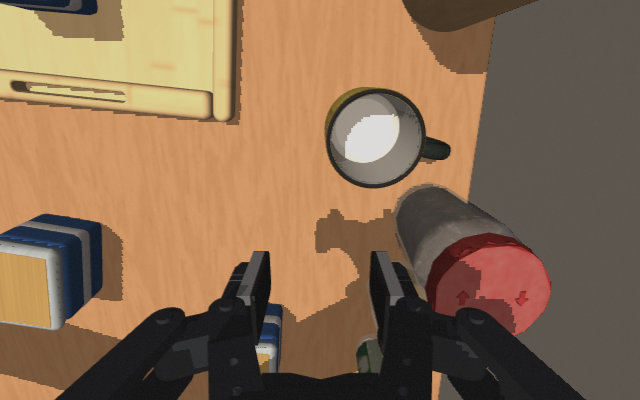

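The mug rim centre is at (375,138) with the handle to the right. A tall red-lidded canister stands close by at (490,285). I'll compute its clearance.

```bash
python3 - <<'E'
from h import *
import pickle
s=snap('wrist');T=pickle.load(open('s0.pkl','rb'))['top']
print('mug',ray(s,375,138,77)); print('mug L,R,T,B',[ray(s,*p,77)[:2].round() for p in((326,138),(424,138),(375,88),(375,188))])
print('handle tip',ray(s,446,151,60))
for z in(90,110,130,150,170):print(z,'wrist lid c',ray(s,489,285,z)[:2].round(),'left edge',ray(s,427,280,z)[:2].round(),'top near edge',ray(T,312,139.5,z)[:2].round())
print('base',[ray(s,*p,0)[:2].round() for p in((398,215),(430,187),(405,195))])
E
```

```text
mug [707.19659714  66.29172588  77.        ]
mug L,R,T,B [array([672.,  66.]), array([743.,  66.]), array([705., 101.]), array([709.,  28.])]
handle tip [766.18359704  53.24458801  60.        ]
90 wrist lid c [802. -49.] left edge [752. -44.] top near edge [736. -22.]
110 wrist lid c [791. -36.] left edge [745. -31.] top near edge [732. -22.]
130 wrist lid c [779. -22.] left edge [738. -18.] top near edge [728. -22.]
150 wrist lid c [767.  -9.] left edge [730.  -6.] top near edge [724. -23.]
170 wrist lid c [756.   4.] left edge [723.   7.] top near edge [720. -23.]
base [array([747., -25.]), array([777.,   5.]), array([753.,  -3.])]
```

arm_command([
  [0.45,0.043,0.007,0.02,0,0,0],
  [0.45,0.043,0.007,0.05,0,0,0],
  [0.45,0.043,0.007,0.1,0,0,0],
  [0.45,0.043,0.007,0.13,0,0,0],
  [0.45,0.043,0.007,0.14,0,0,0],
  [0.45,0.043,0.007,0.14,0,0,0],
  [1,0.043,0.007,0.14,0,0,0],
  [1,0.043,0.007,0.14,0,0,0],
])

```text
time_s: 26.32
eef_pos: [675.9, 68.1, 114.4]
ee_rot: [2.221, 2.22, 0.003]
force: [1.3, 0.0, 1.1]
finger_gap: 11.0
grasp_force: 0.7
```

arm_command([
  [1,0,0,0,0,0,0],
  [1,0,0,0,0,0,0],
  [1,0,0,0,0,0,0],
  [1,0,0,-0.02,0,0,0],
  [1,0,0,-0.05,0,0,0],
  [1,0,0,-0.1,0,0,0],
  [1,0,0,-0.12,0,0,0],
  [1,0,0,-0.12,0,0,0],
])

```text
time_s: 27.32
eef_pos: [675.5, 68.3, 235.7]
ee_rot: [2.22, 2.22, 0.005]
force: [-0.5, 0.2, -3.8]
finger_gap: 6.2
grasp_force: 60.9
```

```bash
python3 - <<'E'
from h import *
s=snap('wrist','wmug2.png')
to(386,310,122,0)
E
```

```text
t 27.375 tcp [674.9  68.  233.8] shift [ 0.242  -0.289   0.1115] turn [0.001 0.    0.   ] F [-0.16  0.2  -3.72] gap 6.5
```

View pics/wmug2.png

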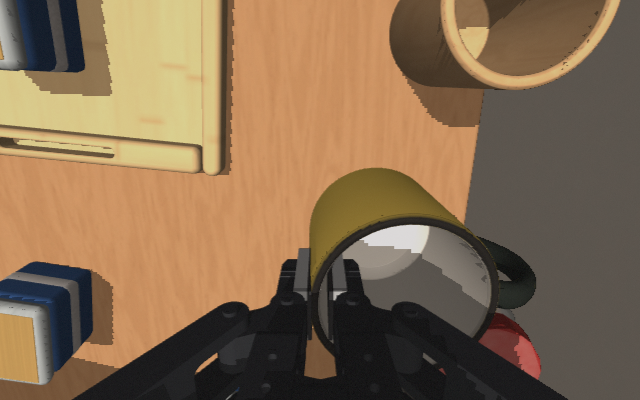

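The mug is held by its near wall and hangs level. Carry it to the tray.

arm_command([
  [1,0,-0.05,-0.02,0,0,0],
  [1,0.04,-0.09,-0.02,0,0,0],
  [1,0.085,-0.13,-0.02,0,0,0],
  [1,0.13,-0.17,-0.02,0,0,0],
  [1,0.175,-0.21,-0.02,0,0,0],
  [1,0.22,-0.25,-0.02,0,0,0],
  [1,0.244,-0.28,-0.02,0,0,0],
  [1,0.244,-0.289,-0.02,0,0,0],
])

```text
time_s: 28.38
eef_pos: [383.2, 313.7, 252.1]
ee_rot: [-2.215, -2.226, 0.003]
force: [0.2, -0.7, -3.0]
finger_gap: 6.5
grasp_force: 61.1
```

arm_command([
  [1,0,0,0,0,0,0],
  [1,0,0,0,0,0,0],
])

```text
time_s: 28.62
eef_pos: [387.1, 310.9, 252.5]
ee_rot: [2.223, 2.219, -0.001]
force: [-0.3, 0.2, -2.5]
finger_gap: 6.6
grasp_force: 61.1
```

```bash
python3 - <<'E'
from h import *
s=snap('top');i=s['image'];cv2.imwrite('pics/tr2.png',cv2.resize(i[170:310,130:350,::-1],None,fx=3,fy=3))
to(386,312,122.5,0);print(proj(s,[420,312,77+140]),lids(s,80))
E
```

```text
t 28.675 tcp [387.1 311.  252.6] shift [ 0.0011 -0.0011  0.1301] turn [-0.     0.001 -0.002] F [-0.39 -0.09 -3.06] gap 6.4
[165.48686784 270.58169198] [(406, -64, np.float64(-0.185), 45, 67), (415, -326, np.float64(-0.041), 43, 64), (458, 202, np.float64(-0.081), 45, 67), (537, 328, np.float64(-0.088), 43, 65), (592, -167, np.float64(-0.031), 44, 62), (748, -376, np.float64(1.531), 60, 60)]
```

View pics/tr2.png

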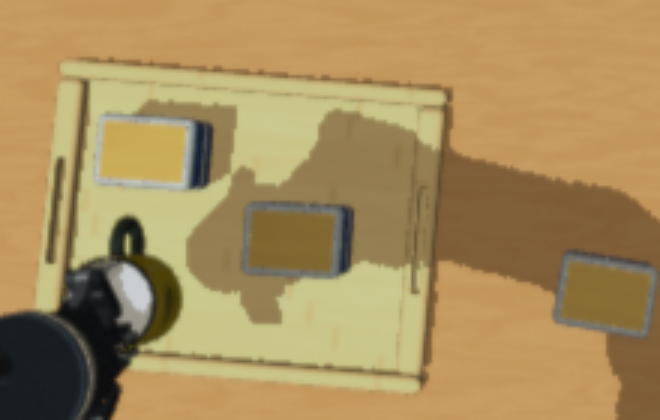

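arm_command([
  [1,0,0,0.04,0,0,0],
  [1,0,0,0.08,0,0,0],
  [1,0,0,0.11,0,0,0],
  [1,0,0,0.122,0,0,0],
  [1,0,0,0.128,0,0,0],
  [1,0,0,0.13,0,0,0],
  [1,0,0,0.13,0,0,0],
  [1,0,0,0.13,0,0,0],
])

```text
time_s: 29.68
eef_pos: [386.2, 312.1, 124.1]
ee_rot: [2.221, 2.221, 0.002]
force: [-4.4, -1.7, 6.9]
finger_gap: 6.3
grasp_force: 63.9
```

arm_command([
  [0.45,0,0,0,0,0,0],
  [0.45,0,0,0,0,0,0],
  [0.45,0,0,0,0,0,0],
  [0.45,0,0,-0.02,0,0,0],
  [0.45,0,0,-0.06,0,0,0],
  [0.45,0,0,-0.12,0,0,0],
  [0.45,0,0,-0.14,0,0,0],
  [0.45,0,0,-0.14,0,0,0],
])

```text
time_s: 30.68
eef_pos: [386.6, 312.5, 264.5]
ee_rot: [2.222, 2.221, 0.006]
force: [0.0, -0.3, -0.8]
finger_gap: 47.0
grasp_force: 0.0
```

```bash
python3 - <<'E'
from h import *
to(500,-366,260,-1.5708-.08)
E
```

```text
t 30.675 tcp [386.6 312.5 264.5] shift [-0.6784  0.1137  0.0034] turn [ 0.    -0.004  1.65 ] F [ 0.04 -0.27 -0.8 ] gap 47.0
```

Mug placed. On to the timer: above the knob, with the tool turned to close along y.

arm_command([
  [0.45,-0.05,0.03,-0.03,0,0,0.1],
  [0.45,-0.11,0.06,-0.03,0,0,0.28],
  [0.45,-0.17,0.08,-0.03,0,0,0.46],
  [0.45,-0.23,0.1,-0.03,0,0,0.64],
  [0.45,-0.29,0.11,-0.03,0,0,0.8],
  [0.45,-0.35,0.12,-0.03,0,0,0.97],
  [0.4,-0.41,0.13,-0.03,0,0,1.14],
  [0.4,-0.47,0.13,-0.03,0,0,1.3],
])

```text
time_s: 31.68
eef_pos: [516.1, -158.8, 291.5]
ee_rot: [-3.114, -0.416, 0.002]
force: [1.6, 0.5, -0.1]
finger_gap: 51.5
grasp_force: 0.0
```

```bash
python3 - <<'E'
from h import *
to(500,-366,290,-1.5708-.08)
E
```

```text
t 31.675 tcp [ 516.1 -158.8  291.5] shift [-0.07    0.1957  0.0016] turn [-0.     0.001  0.346] F [ 1.61  0.45 -0.11] gap 51.5
```

arm_command([
  [0.3,-0.02,0.05,0,0,0,0.1],
  [0.3,-0.04,0.1,0,0,0,0.2],
  [0.3,-0.06,0.15,0,0,0,0.346],
  [0.3,-0.07,0.195,0,0,0,0.346],
  [0.3,-0.07,0.195,0,0,0,0.346],
  [0.3,-0.07,0.195,0,0,0,0.346],
])

```text
time_s: 32.42
eef_pos: [500.6, -362.7, 291.5]
ee_rot: [-3.138, 0.118, 0.003]
force: [1.4, 1.1, 1.0]
finger_gap: 59.7
grasp_force: 0.0
```

```bash
python3 - <<'E'
from h import *
s=snap('wrist','wt.png')
to(580,-367,290,-1.5708-.08);print(lids(snap('top','top7.png'),80), proj(s,[578,-367,81]))
E
```

```text
t 32.475 tcp [ 500.9 -362.1  291.9] shift [ 0.0792 -0.001   0.0018] turn [-0.001  0.001  0.006] F [-0.22  0.81 -0.5 ] gap 60.1
[(406, -64, np.float64(-0.185), 42, 65), (415, -325, np.float64(-0.021), 43, 67), (458, 202, np.float64(-0.092), 41, 63), (536, 328, np.float64(-0.088), 43, 65), (592, -167, np.float64(-0.031), 44, 62), (748, -376, np.float64(1.531), 60, 60)] [316.83917309  87.10455405]
```

View pics/wt.png

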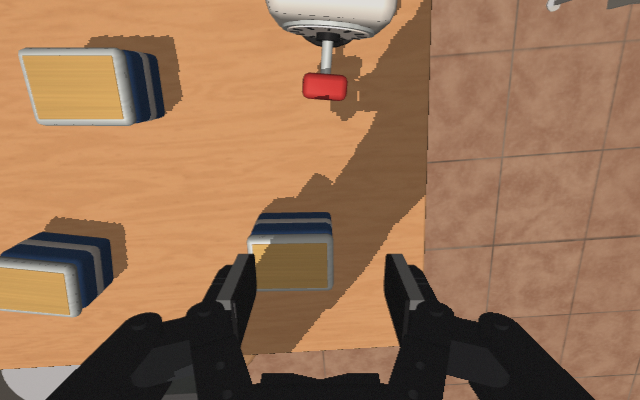

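The knob is at about (324,86), in line with the tool, and its rod runs up to the face at (327,42).

```bash
python3 - <<'E'
from h import *
s=snap('wrist')
for p in((305,75),(346,74),(347,90),(303,91),(324,82)):print(p,ray(s,*p,81)[:2].round(1))
print('rod',ray(s,327,42,63)[:2].round(1),ray(s,325,73,63)[:2].round(1))
print('timer face bottom/top edges',[ray(s,*p,95)[:2].round(1) for p in((268,14),(392,14))])
i=cv2.resize(s['image'][0:110,240:420,::-1],None,fx=4,fy=4,interpolation=cv2.INTER_CUBIC);cv2.imwrite('pics/k.png',i)
E
```

```text
(305, 75) [ 588.3 -357.7]
(346, 74) [ 586.7 -389.6]
(347, 90) [ 574.7 -389.8]
(303, 91) [ 576.6 -355. ]
(324, 82) [ 582.1 -372.1]
rod [ 612.3 -376.8] [ 589.  -373.6]
timer face bottom/top edges [array([ 630.2, -335.8]), array([ 623.8, -422.7])]
```

View pics/k.png

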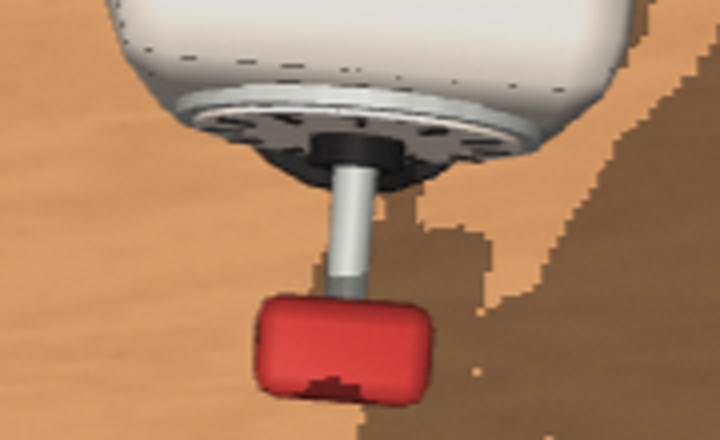

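arm_command([
  [0.25,0.05,0.003,0,0,0,0],
  [0.25,0.081,0.003,0.02,0,0,0],
  [0.25,0.081,0.003,0.07,0,0,0],
  [0.25,0.081,0.003,0.12,0,0,0],
  [0.25,0.081,0.003,0.16,0,0,0],
  [0.25,0.081,0.003,0.178,0,0,0],
  [0.25,0.081,0.003,0.178,0,0,0],
  [0.25,0.081,0.003,0.178,0,0,0],
])

```text
time_s: 33.58
eef_pos: [582.3, -372.9, 116.8]
ee_rot: [3.138, -0.118, 0.004]
force: [0.4, -0.5, -0.2]
finger_gap: 63.8
grasp_force: 0.0
```

```bash
python3 - <<'E'
from h import *
s=snap('wrist','wk.png');to(581,-372,113,-1.5708-.08)
E
```

```text
t 33.625 tcp [ 582.2 -373.   116.9] shift [-0.0013 -0.0009  0.0039] turn [ 0.001 -0.003  0.005] F [ 0.25 -0.39 -0.32] gap 63.9
```

View pics/wk.png

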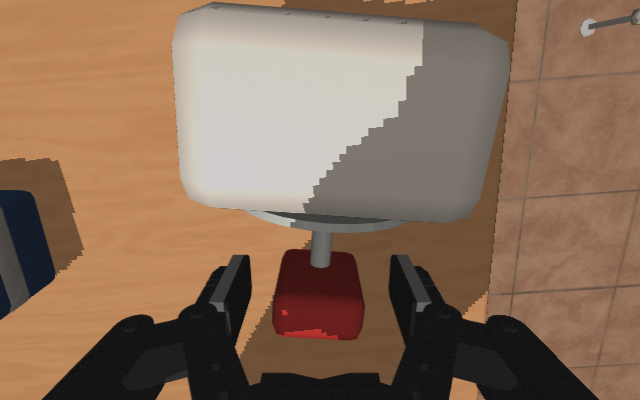

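The knob is centred between the fingers. Grip it and pull.

arm_command([
  [0.25,-0.001,0,0.004,0,0,0.03],
  [0.25,-0.001,0,0.004,0,0,0.03],
  [1,-0.001,0,0.004,0,0,0.03],
  [1,-0.001,0,0.004,0,0,0.03],
  [1,-0.001,0,0.004,0,0,0.03],
  [1,-0.001,0,0.004,0,0,0.03],
  [1,-0.001,0,0.004,0,0,0.03],
])

```text
time_s: 34.5
eef_pos: [580.4, -372.3, 111.3]
ee_rot: [-3.137, 0.166, -0.0]
force: [-0.9, 2.4, 5.2]
finger_gap: 35.4
grasp_force: 59.8
```

arm_command([
  [1,-0.01,0,0,0,0,0],
  [1,-0.02,0,0,0,0,0],
  [1,-0.03,0,0,0,0,0],
  [1,-0.04,-0.001,0,0,0,0],
  [1,-0.04,-0.001,0,0,0,0],
])

```text
time_s: 35.12
eef_pos: [542.4, -366.7, 111.3]
ee_rot: [-3.137, 0.165, -0.006]
force: [7.0, 1.4, -1.4]
finger_gap: 35.2
grasp_force: 60.4
```

arm_command([
  [1,-0.003,0,0,0,0,0],
  [1,-0.005,0,0,0,0,0],
  [1,-0.007,0,0,0,0,0],
  [1,-0.007,0,0,0,0,0],
])

```text
time_s: 35.62
eef_pos: [536.2, -365.8, 111.3]
ee_rot: [-3.137, 0.164, -0.008]
force: [8.8, 2.5, -0.2]
finger_gap: 35.7
grasp_force: 60.7
```

arm_command([
  [1,-0.002,0,0,0,0,0],
  [1,-0.004,0,0,0,0,0],
  [1,-0.004,0,0,0,0,0],
  [1,-0.004,0,0,0,0,0],
  [1,-0.004,0,0,0,0,0],
])

```text
time_s: 36.25
eef_pos: [535.2, -365.6, 111.4]
ee_rot: [3.136, -0.163, 0.016]
force: [19.6, -0.7, -9.6]
finger_gap: 35.6
grasp_force: 61.3
```

It's at the stop (the force jumped). Open to release, go back home and repeat with the same numbers.

arm_command([
  [1,0,0,0,0,0,0],
  [0.25,0,0,0,0,0,0],
  [0.25,0,0,0,0,0,0],
  [0.25,0,0,0,0,0,0],
  [0.25,0,0,0,0,0,0],
  [0.25,0,0,0,0,0,0],
  [0.25,0,0,0,0,0,0],
  [0.25,0,0,0,0,0,0],
])

```text
time_s: 37.25
eef_pos: [529.7, -366.2, 110.9]
ee_rot: [3.137, -0.165, 0.0]
force: [-0.4, 0.0, -0.5]
finger_gap: 63.9
grasp_force: 0.0
```

```bash
python3 - <<'E'
from h import *
s=snap('wrist','wk2.png');to(580.4,-372.3,111.3,-1.5708-.11)
E
```

```text
t 37.3 tcp [ 529.7 -366.2  110.9] shift [ 0.051   0.0008 -0.0004] turn [ 0.    -0.     0.005] F [ 0.61 -0.6  -0.46] gap 64.2
```

View pics/wk2.png

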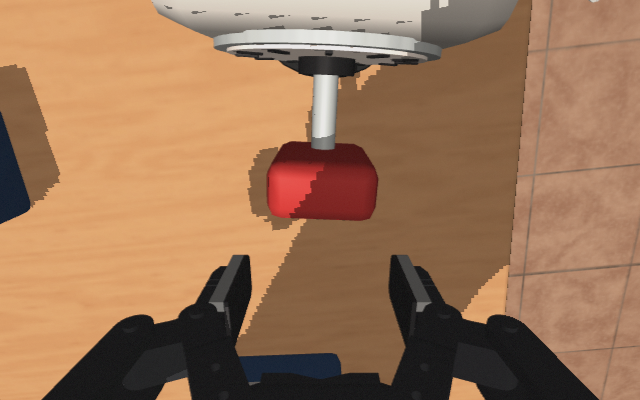

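The knob snapped home at (322,180), in line with the fingers. Pull two.

arm_command([
  [0.25,0.02,0,0,0,0,0],
  [0.25,0.04,0.001,0,0,0,0],
  [0.25,0.051,0.001,0,0,0,0],
  [0.25,0.051,0.001,0,0,0,0],
  [1,0.051,0.001,0,0,0,0],
  [1,0.051,0.001,0,0,0,0],
  [1,0.051,0.001,0,0,0,0],
  [1,0.051,0.001,0,0,0,0],
])

```text
time_s: 38.3
eef_pos: [579.5, -372.3, 111.1]
ee_rot: [-3.136, 0.167, 0.002]
force: [-4.1, 2.9, 6.2]
finger_gap: 35.8
grasp_force: 60.3
```

arm_command([
  [1,0,0,0,0,0,0],
  [1,-0.01,0,0,0,0,0],
  [1,-0.02,0,0,0,0,0],
  [1,-0.03,0,0,0,0,0],
  [1,-0.04,-0.001,0,0,0,0],
  [1,-0.044,-0.001,0,0,0,0],
  [1,-0.047,-0.001,0,0,0,0],
  [1,-0.047,-0.001,0,0,0,0],
])

```text
time_s: 39.3
eef_pos: [535.8, -365.8, 111.2]
ee_rot: [-3.137, 0.164, -0.007]
force: [7.7, 2.6, -4.0]
finger_gap: 35.4
grasp_force: 60.7
```

arm_command([
  [1,-0.002,0,0,0,0,0],
  [1,-0.004,0,0,0,0,0],
  [1,-0.004,0,0,0,0,0],
  [1,-0.004,0,0,0,0,0],
  [1,-0.004,0,0,0,0,0],
  [1,-0.004,0,0,0,0,0],
])

```text
time_s: 40.05
eef_pos: [534.3, -365.5, 111.3]
ee_rot: [3.137, -0.163, 0.014]
force: [16.9, 0.6, -8.6]
finger_gap: 35.4
grasp_force: 61.3
```

At the stop again. Release, return and make the third pull.

arm_command([
  [1,0,0,0,0,0,0],
  [0.25,0,0,0,0,0,0],
  [0.25,0,0,0,0,0,0],
  [0.25,0,0,0,0,0,0],
  [0.25,0,0,0,0,0,0],
  [0.25,0,0,0,0,0,0],
  [0.25,0,0,0,0,0,0],
  [0.25,0,0,0,0,0,0],
])

```text
time_s: 41.05
eef_pos: [529.7, -366.2, 110.9]
ee_rot: [3.137, -0.165, 0.0]
force: [0.1, 0.1, 0.2]
finger_gap: 63.9
grasp_force: 0.0
```

arm_command([
  [0.25,0.02,0,0,0,0,0],
  [0.25,0.04,0.001,0,0,0,0],
  [0.25,0.051,0.001,0,0,0,0],
  [0.25,0.051,0.001,0,0,0,0],
  [1,0.051,0.001,0,0,0,0],
  [1,0.051,0.001,0,0,0,0],
  [1,0.051,0.001,0,0,0,0],
  [1,0.051,0.001,0,0,0,0],
])

```text
time_s: 42.05
eef_pos: [579.5, -372.3, 111.1]
ee_rot: [-3.136, 0.167, 0.002]
force: [-3.9, 3.4, 6.1]
finger_gap: 35.6
grasp_force: 60.3
```

arm_command([
  [1,0,0,0,0,0,0],
  [1,-0.01,0,0,0,0,0],
  [1,-0.02,0,0,0,0,0],
  [1,-0.03,0,0,0,0,0],
  [1,-0.04,-0.001,0,0,0,0],
  [1,-0.044,-0.001,0,0,0,0],
  [1,-0.047,-0.001,0,0,0,0],
  [1,-0.047,-0.001,0,0,0,0],
])

```text
time_s: 43.05
eef_pos: [535.8, -365.8, 111.2]
ee_rot: [-3.137, 0.165, -0.007]
force: [8.5, 2.2, -2.4]
finger_gap: 35.8
grasp_force: 60.7
```

arm_command([
  [1,-0.002,0,0,0,0,0],
  [1,-0.004,0,0,0,0,0],
  [1,-0.004,0,0,0,0,0],
  [1,-0.004,0,0,0,0,0],
  [1,-0.004,0,0,0,0,0],
  [1,-0.004,0,0,0,0,0],
])

```text
time_s: 43.8
eef_pos: [534.3, -365.5, 111.2]
ee_rot: [3.137, -0.163, 0.014]
force: [17.2, 0.1, -9.1]
finger_gap: 35.9
grasp_force: 61.3
```

Third pull at the stop. Release, then rise and check everything.

arm_command([
  [1,0,0,0,0,0,0],
  [0.25,0,0,0,0,0,0],
  [0.25,0,0,0,0,0,0],
  [0.25,0,0,0,0,0,0],
  [0.25,0,0,0,0,0,0],
  [0.25,0,0,0,0,0,0],
  [0.25,0,0,0,0,0,0],
  [0.25,0,0,0,0,0,0],
])

```text
time_s: 44.8
eef_pos: [529.7, -366.2, 110.9]
ee_rot: [3.137, -0.165, 0.0]
force: [0.1, 0.3, -1.0]
finger_gap: 64.1
grasp_force: 0.0
```

arm_command([
  [0.25,0,0,-0.04,0,0,0],
  [0.25,0,0,-0.1,0,0,0],
  [0.25,0,0,-0.16,0,0,0],
  [0.25,0,0.04,-0.2,0,0,0],
  [0.25,-0.02,0.1,-0.2,0,0,0],
  [0.25,-0.02,0.15,-0.2,0,0,0],
  [0.25,-0.02,0.15,-0.2,0,0,0],
])

```text
time_s: 45.68
eef_pos: [491.0, -517.9, 310.3]
ee_rot: [3.134, -0.175, -0.003]
force: [-0.2, 0.5, -0.9]
finger_gap: 64.2
grasp_force: 0.0
```

```bash
python3 - <<'E'
from h import *
a=snap('top');b=snap('scene')
print(lids(a,76));to(500,-500,300,-1.65)
i=np.vstack([cv2.resize(a['image'][110:310,120:500],(760,400)),])
j=cv2.resize(b['image'][130:380,110:480],(296,200))
k=np.zeros((600,760,3),np.uint8);k[:400]=i;k[400:,:296]=j;k[400:,300:]=cv2.resize(b['image'][130:220,240:447],(460,200))
cv2.imwrite('pics/end.png',k[:,:,::-1])
E
```

```text
[(405, -64, np.float64(-0.195), 42, 66), (415, -327, np.float64(-0.037), 43, 64), (458, 203, np.float64(-0.083), 42, 64), (537, 330, np.float64(-0.075), 43, 66), (592, -168, np.float64(-0.081), 43, 65), (749, -377, np.float64(1.531), 60, 61)]
t 45.775 tcp [ 493.8 -513.4  310.4] shift [ 0.0047 -0.0139  0.0104] turn [-0.001  0.    -0.027] F [-0.08  0.48  0.26] gap 63.6
```

View pics/end.png

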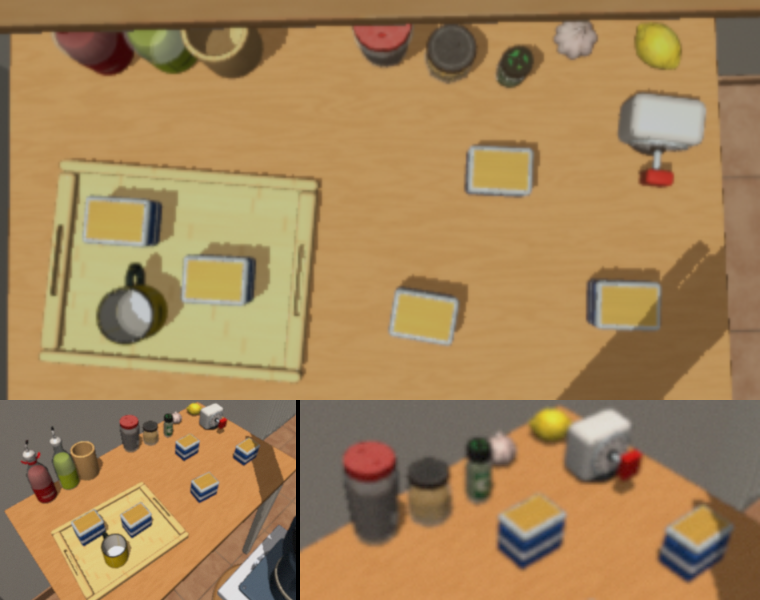

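The mug and both full caddies stand flat on the tray, and the three empty caddies are on the table. The things behind are unmoved and the knob is home.

```bash
python3 -c "
from cell import robot
print(robot.finish_job())"
```

```text
the job is handed in; nothing more can be done
None
```

The job is handed in: the yellow mug and the two full caddies stand on the tray, the three empty caddies are on the table, the timer has had its three full pulls, and nothing behind was disturbed.

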